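# Charge the milling jar with a scoop of ceramic balls

## Robot

A 6-joint arm with a two-finger parallel gripper is mounted at the origin on the work surface. World frame = base frame: x ahead of the robot, y to its left, z up, the work surface at z = 0. Lengths are in m, angles in rad, forces in N, time in s.
With the tool pointing down it reaches from about 0.275 to 0.825 m from the base axis. Payload 4.9 kg.
Tool frame: the origin (TCP) lies midway between the tips of the shut fingers; the grasp point (between the pads) lies 19 mm behind it (bot.grip_depth is the distance from the TCP to the grasp point, in m); z points along the fingers, y is the line along which they close (so a half turn about z gives the same grasp; the last joint's range is limited). The gripper opens to 85 mm and grips with 20 to 120 N. Pads are 22 mm wide; open, the fingers measure 114 mm over their backs; the gripper's body (76 mm by 85 mm) begins 54 mm behind the grasp point. The pads swing forward as they close: fully open they stand 13 mm farther back than shut.
Start: joints at [1.201, 0.326, -0.193, 1.052, 0, 1.437], TCP at [0.128, 0.535, 0.231] pointing down, gripper open.
Joint ranges: [-2.65, 2.65], [-0.97, 1.79], [-1.3, 1.35], [-1.93, 2.1], [-1.47, 1.37], [-3.14, 3.14]. Speed limits (rad/s): [2.57, 2.57, 3.14, 3.14, 3.14, 3.14].

## Interface

Orientations are given as a unit quaternion [w, x, y, z].
In Python, from cell import bot gives the robot as it stands. Calls block until the motion is done:
- bot.move_pose(position, orientation): joint-space move of the TCP to a pose.
- bot.move_linear(position, speed=0.15, rotation=None, until_force=None): straight line of the TCP; rotation=None keeps the orientation; speed is the mean speed in m/s. With until_force (N) it stops when the force on the tool has changed by that much, and returns True; else False.
- bot.goto_joints(angles): joint-space move.
- bot.set_gripper(opening, grasp_force=None): opening from 0.0 (shut) to 1.0 (fully open); grasp_force is the grip in N (None keeps the last); returns when the fingers have stopped.
- bot.wait(seconds).
- bot.solve_ik(position, orientation): joint angles nearest the present ones, or None.
- bot.camera(name): name is "scene" or "top" or "wrist"; returns the picture (480x640x3 uint8, red, green, blue); there is no depth.
- bot.calibration(name): a dict with "mtx" (3x3 intrinsics, pixels), "k1" (the pictures are not rectified: a ray, as slopes to the right and down, at radius r is drawn at 1 + k1 r^2 times it, then the intrinsics apply), "extrinsics" (4x4, takes a point from world to camera coordinates); the wrist camera has in their place "hand_eye" (4x4, takes a point from camera to tool coordinates, whose origin is the TCP and whose axes are the flange's). Camera axes: x right, y down, z forward; pixel columns grow to the right and rows downward; lengths in m; the calibration is good to about 2 mm. A picture is of the moment at which its call begins: read the wrist's pose just before it. calibration takes no time and is no camera call.
A pose or a line that the arm cannot do raises bot.PlanningError and nothing moves.
- bot.close_job(): hands the job in; it is judged then, once.
Trained networks look in the newest picture that a camera, given by its name, has taken for a name from the list of things; names that differ only in an ending like _2 or _b are one class to them, and where a whole thing is asked for, a point or a joint stands for the part that bears it (a point fixed in the world has none). Each returns a list of dicts, best first, with "confidence" (0 to 1); they miss things now and then, are a little off and sometimes report something else, mostly with a low value. They report only what shows in the picture. A call takes as long as a camera call. They do not tell look-alikes from the thing itself.
- bot.search_frame(camera, thing): "bbox" ([left, top, width, height] in pixels, round what is visible of it).
Readings, each from a call of its own:
- bot.read_clock(): time.
- bot.read_joint_positions(): joint angles.
- bot.read_joint_vel(): joint speeds.
- bot.read_joint_efforts(): joint torques, N m.
- bot.read_position(): TCP position.
- bot.read_tool_rot(): TCP orientation.
- bot.read_ft_force(): force on the tool from outside, world axes, zero at the start.
- bot.read_moment(): the same for the moment, N m.
- bot.read_gripper_width(): opening from 0.0 (shut) to 1.0 (fully open).
- bot.read_finger_force(): force on a finger pad.
Only numpy, scipy, OpenCV 4.12 (cv2) and the standard library are available. Lean on these libraries where they do the work, as an engineer would, in place of code of your own. Each camera call takes 0.05 s, during which the arm holds its last target. There are 200 camera calls.

## Task

With the scoop, take milling balls from the black feed bin and tip them into the steel milling jar until at least four of the ten balls are in the jar, with none spilled: every other ball stays in the bin. Do not touch the balls with the fingers. Then stand the scoop back upright on its rubber mat, let go of it, and leave the lid, the amber jar and the objective where they are.

Things in the scene. Friction and masses are not known exactly. Their poses are not given: they have to be found in the camera images.
- scoop: Open-fronted steel hand scoop, about 0.14 kg. Flat pan 76 long (x) x 74 wide (70 inside), floor and walls 2 thick; sides 33 high, 17 over the front 20 mm; back wall 41; no front wall. Origin: centre of the pan's underside; +x to the open mouth, +z up as it stands. Its grey handle leans backwards (see scoop_grip).
- scoop_grip (a point): Grip point on the centre line of the scoop's handle, at (-65, 0, 101.2) in the scoop's frame, same axes. The handle is a straight bar 22 wide (y) x 16 thick, leaning back 20 degrees from vertical: it rises along (-0.342, 0, 0.940) of the scoop's frame, from the back wall about 70 mm below this point to its end 38 mm beyond it.
- scoop_lip (a point): Middle of the lower front edge of the scoop's mouth, (+38, 0, 0) in the scoop's frame.
- bin: Fixed black open bin, 228 long (x -120 to +108) x 100 wide (y, 90 inside), walls 5 thick. Origin: on the table, midway in y. The floor's top slopes down in +x from 32 above the table at the near wall (x -115) to 10 at x +60; then a 45-degree ramp rises to z 50 at x +100. Near and side walls 60 high, far wall 50. Balls gather at the low end against the ramp.
- jar: Fixed open round steel milling jar, outer diameter 116, inner diameter 104, rim 70 above the table, inner floor 8 above it, on a foot of diameter 136. Origin: centre of its underside.
- jar_middle (a point): Point on the jar's axis, 18 above the table (10 above the inner floor): a ball inside the jar lies within 48 of it.
- mat: Fixed flat black rubber mat, 170 (x) x 110 (y) x 4 thick, on which the scoop stands at the start. Origin: centre of its underside, on the table.
- jar_lid: Bystander: loose steel lid with a knob, diameter 116, 30 high. Origin: centre of the underside.
- reagent: Bystander: loose amber glass jar, diameter 60, 110 high. Origin: centre of the underside.
- objective: Bystander: loose black microscope objective, diameter 36, 55 high. Origin: centre of the underside.
- ball0: One of ten alike white ceramic milling balls, diameter 20, 16 g, polished, rolling freely. Origin: its centre.
- ball1: One of ten alike white ceramic milling balls, diameter 20, 16 g, polished, rolling freely. Origin: its centre.
- ball2: One of ten alike white ceramic milling balls, diameter 20, 16 g, polished, rolling freely. Origin: its centre.
- ball3: One of ten alike white ceramic milling balls, diameter 20, 16 g, polished, rolling freely. Origin: its centre.
- ball4: One of ten alike white ceramic milling balls, diameter 20, 16 g, polished, rolling freely. Origin: its centre.
- ball5: One of ten alike white ceramic milling balls, diameter 20, 16 g, polished, rolling freely. Origin: its centre.
- ball6: One of ten alike white ceramic milling balls, diameter 20, 16 g, polished, rolling freely. Origin: its centre.
- ball7: One of ten alike white ceramic milling balls, diameter 20, 16 g, polished, rolling freely. Origin: its centre.
- ball8: One of ten alike white ceramic milling balls, diameter 20, 16 g, polished, rolling freely. Origin: its centre.
- ball9: One of ten alike white ceramic milling balls, diameter 20, 16 g, polished, rolling freely. Origin: its centre.
Things that resemble listed ones, but are neither listed nor needed, are in the scene too. Leave any pink look-alike of the scoop alone. Of the things that look like the mat, the larger one is meant.

How it is judged:
On the way, in this order (a step that is already met when the one before it is completed fails the run):
1. at least one ball rides in the scoop, its centre 75 mm or more above the table (((x of ball0 in the frame of scoop between -0.04 and 0.04 m and y of ball0 in the frame of scoop between -0.036 and 0.036 m and z of ball0 in the frame of scoop between 0.005 and 0.04 m and height (world z) of ball0 above 0.075 m) or (x of ball1 in the frame of scoop between -0.04 and 0.04 m and y of ball1 in the frame of scoop between -0.036 and 0.036 m and z of ball1 in the frame of scoop between 0.005 and 0.04 m and height (world z) of ball1 above 0.075 m) or (x of ball2 in the frame of scoop between -0.04 and 0.04 m and y of ball2 in the frame of scoop between -0.036 and 0.036 m and z of ball2 in the frame of scoop between 0.005 and 0.04 m and height (world z) of ball2 above 0.075 m) or (x of ball3 in the frame of scoop between -0.04 and 0.04 m and y of ball3 in the frame of scoop between -0.036 and 0.036 m and z of ball3 in the frame of scoop between 0.005 and 0.04 m and height (world z) of ball3 above 0.075 m) or (x of ball4 in the frame of scoop between -0.04 and 0.04 m and y of ball4 in the frame of scoop between -0.036 and 0.036 m and z of ball4 in the frame of scoop between 0.005 and 0.04 m and height (world z) of ball4 above 0.075 m) or (x of ball5 in the frame of scoop between -0.04 and 0.04 m and y of ball5 in the frame of scoop between -0.036 and 0.036 m and z of ball5 in the frame of scoop between 0.005 and 0.04 m and height (world z) of ball5 above 0.075 m) or (x of ball6 in the frame of scoop between -0.04 and 0.04 m and y of ball6 in the frame of scoop between -0.036 and 0.036 m and z of ball6 in the frame of scoop between 0.005 and 0.04 m and height (world z) of ball6 above 0.075 m) or (x of ball7 in the frame of scoop between -0.04 and 0.04 m and y of ball7 in the frame of scoop between -0.036 and 0.036 m and z of ball7 in the frame of scoop between 0.005 and 0.04 m and height (world z) of ball7 above 0.075 m) or (x of ball8 in the frame of scoop between -0.04 and 0.04 m and y of ball8 in the frame of scoop between -0.036 and 0.036 m and z of ball8 in the frame of scoop between 0.005 and 0.04 m and height (world z) of ball8 above 0.075 m) or (x of ball9 in the frame of scoop between -0.04 and 0.04 m and y of ball9 in the frame of scoop between -0.036 and 0.036 m and z of ball9 in the frame of scoop between 0.005 and 0.04 m and height (world z) of ball9 above 0.075 m))), for 0.2 s.
2. at least four balls lie in the jar (((distance between each of ball0, ball1, ball2, ball3 and jar_middle below 0.048 m or distance between each of ball0, ball1, ball2, ball4 and jar_middle below 0.048 m or distance between each of ball0, ball1, ball3, ball4 and jar_middle below 0.048 m or distance between each of ball0, ball2, ball3, ball4 and jar_middle below 0.048 m or distance between each of ball1, ball2, ball3, ball4 and jar_middle below 0.048 m) or (distance between each of ball5, ball6, ball7, ball8 and jar_middle below 0.048 m or distance between each of ball5, ball6, ball7, ball9 and jar_middle below 0.048 m or distance between each of ball5, ball6, ball8, ball9 and jar_middle below 0.048 m or distance between each of ball5, ball7, ball8, ball9 and jar_middle below 0.048 m or distance between each of ball6, ball7, ball8, ball9 and jar_middle below 0.048 m) or (distance between any of ball0, ball1, ball2, ball3, ball4 and jar_middle below 0.048 m and (distance between each of ball5, ball6, ball7 and jar_middle below 0.048 m or distance between each of ball5, ball6, ball8 and jar_middle below 0.048 m or distance between each of ball5, ball6, ball9 and jar_middle below 0.048 m or distance between each of ball5, ball7, ball8 and jar_middle below 0.048 m or distance between each of ball5, ball7, ball9 and jar_middle below 0.048 m or distance between each of ball5, ball8, ball9 and jar_middle below 0.048 m or distance between each of ball6, ball7, ball8 and jar_middle below 0.048 m or distance between each of ball6, ball7, ball9 and jar_middle below 0.048 m or distance between each of ball6, ball8, ball9 and jar_middle below 0.048 m or distance between each of ball7, ball8, ball9 and jar_middle below 0.048 m)) or ((distance between each of ball0, ball1 and jar_middle below 0.048 m or distance between each of ball0, ball2 and jar_middle below 0.048 m or distance between each of ball0, ball3 and jar_middle below 0.048 m or distance between each of ball0, ball4 and jar_middle below 0.048 m or distance between each of ball1, ball2 and jar_middle below 0.048 m or distance between each of ball1, ball3 and jar_middle below 0.048 m or distance between each of ball1, ball4 and jar_middle below 0.048 m or distance between each of ball2, ball3 and jar_middle below 0.048 m or distance between each of ball2, ball4 and jar_middle below 0.048 m or distance between each of ball3, ball4 and jar_middle below 0.048 m) and (distance between each of ball5, ball6 and jar_middle below 0.048 m or distance between each of ball5, ball7 and jar_middle below 0.048 m or distance between each of ball5, ball8 and jar_middle below 0.048 m or distance between each of ball5, ball9 and jar_middle below 0.048 m or distance between each of ball6, ball7 and jar_middle below 0.048 m or distance between each of ball6, ball8 and jar_middle below 0.048 m or distance between each of ball6, ball9 and jar_middle below 0.048 m or distance between each of ball7, ball8 and jar_middle below 0.048 m or distance between each of ball7, ball9 and jar_middle below 0.048 m or distance between each of ball8, ball9 and jar_middle below 0.048 m)) or ((distance between each of ball0, ball1, ball2 and jar_middle below 0.048 m or distance between each of ball0, ball1, ball3 and jar_middle below 0.048 m or distance between each of ball0, ball1, ball4 and jar_middle below 0.048 m or distance between each of ball0, ball2, ball3 and jar_middle below 0.048 m or distance between each of ball0, ball2, ball4 and jar_middle below 0.048 m or distance between each of ball0, ball3, ball4 and jar_middle below 0.048 m or distance between each of ball1, ball2, ball3 and jar_middle below 0.048 m or distance between each of ball1, ball2, ball4 and jar_middle below 0.048 m or distance between each of ball1, ball3, ball4 and jar_middle below 0.048 m or distance between each of ball2, ball3, ball4 and jar_middle below 0.048 m) and distance between any of ball5, ball6, ball7, ball8, ball9 and jar_middle below 0.048 m))), for 0.2 s.
At the end, for the whole second after the job is handed in: At least four balls are inside the jar, every other ball is inside the bin, and the scoop stands upright (within 7 degrees) on its flat underside on the mat, the centre of its pan over the mat (within 75 mm along the mat's length and 50 mm across it of the mat's centre), released and at rest (((distance between each of ball0, ball1, ball2, ball3 and jar_middle below 0.048 m or distance between each of ball0, ball1, ball2, ball4 and jar_middle below 0.048 m or distance between each of ball0, ball1, ball3, ball4 and jar_middle below 0.048 m or distance between each of ball0, ball2, ball3, ball4 and jar_middle below 0.048 m or distance between each of ball1, ball2, ball3, ball4 and jar_middle below 0.048 m) or (distance between each of ball5, ball6, ball7, ball8 and jar_middle below 0.048 m or distance between each of ball5, ball6, ball7, ball9 and jar_middle below 0.048 m or distance between each of ball5, ball6, ball8, ball9 and jar_middle below 0.048 m or distance between each of ball5, ball7, ball8, ball9 and jar_middle below 0.048 m or distance between each of ball6, ball7, ball8, ball9 and jar_middle below 0.048 m) or (distance between any of ball0, ball1, ball2, ball3, ball4 and jar_middle below 0.048 m and (distance between each of ball5, ball6, ball7 and jar_middle below 0.048 m or distance between each of ball5, ball6, ball8 and jar_middle below 0.048 m or distance between each of ball5, ball6, ball9 and jar_middle below 0.048 m or distance between each of ball5, ball7, ball8 and jar_middle below 0.048 m or distance between each of ball5, ball7, ball9 and jar_middle below 0.048 m or distance between each of ball5, ball8, ball9 and jar_middle below 0.048 m or distance between each of ball6, ball7, ball8 and jar_middle below 0.048 m or distance between each of ball6, ball7, ball9 and jar_middle below 0.048 m or distance between each of ball6, ball8, ball9 and jar_middle below 0.048 m or distance between each of ball7, ball8, ball9 and jar_middle below 0.048 m)) or ((distance between each of ball0, ball1 and jar_middle below 0.048 m or distance between each of ball0, ball2 and jar_middle below 0.048 m or distance between each of ball0, ball3 and jar_middle below 0.048 m or distance between each of ball0, ball4 and jar_middle below 0.048 m or distance between each of ball1, ball2 and jar_middle below 0.048 m or distance between each of ball1, ball3 and jar_middle below 0.048 m or distance between each of ball1, ball4 and jar_middle below 0.048 m or distance between each of ball2, ball3 and jar_middle below 0.048 m or distance between each of ball2, ball4 and jar_middle below 0.048 m or distance between each of ball3, ball4 and jar_middle below 0.048 m) and (distance between each of ball5, ball6 and jar_middle below 0.048 m or distance between each of ball5, ball7 and jar_middle below 0.048 m or distance between each of ball5, ball8 and jar_middle below 0.048 m or distance between each of ball5, ball9 and jar_middle below 0.048 m or distance between each of ball6, ball7 and jar_middle below 0.048 m or distance between each of ball6, ball8 and jar_middle below 0.048 m or distance between each of ball6, ball9 and jar_middle below 0.048 m or distance between each of ball7, ball8 and jar_middle below 0.048 m or distance between each of ball7, ball9 and jar_middle below 0.048 m or distance between each of ball8, ball9 and jar_middle below 0.048 m)) or ((distance between each of ball0, ball1, ball2 and jar_middle below 0.048 m or distance between each of ball0, ball1, ball3 and jar_middle below 0.048 m or distance between each of ball0, ball1, ball4 and jar_middle below 0.048 m or distance between each of ball0, ball2, ball3 and jar_middle below 0.048 m or distance between each of ball0, ball2, ball4 and jar_middle below 0.048 m or distance between each of ball0, ball3, ball4 and jar_middle below 0.048 m or distance between each of ball1, ball2, ball3 and jar_middle below 0.048 m or distance between each of ball1, ball2, ball4 and jar_middle below 0.048 m or distance between each of ball1, ball3, ball4 and jar_middle below 0.048 m or distance between each of ball2, ball3, ball4 and jar_middle below 0.048 m) and distance between any of ball5, ball6, ball7, ball8, ball9 and jar_middle below 0.048 m)) and (distance between ball0 and jar_middle below 0.048 m or (x of ball0 in the frame of bin between -0.115 and 0.103 m and y of ball0 in the frame of bin between -0.045 and 0.045 m and z of ball0 in the frame of bin below 0.075 m)) and (distance between ball1 and jar_middle below 0.048 m or (x of ball1 in the frame of bin between -0.115 and 0.103 m and y of ball1 in the frame of bin between -0.045 and 0.045 m and z of ball1 in the frame of bin below 0.075 m)) and (distance between ball2 and jar_middle below 0.048 m or (x of ball2 in the frame of bin between -0.115 and 0.103 m and y of ball2 in the frame of bin between -0.045 and 0.045 m and z of ball2 in the frame of bin below 0.075 m)) and (distance between ball3 and jar_middle below 0.048 m or (x of ball3 in the frame of bin between -0.115 and 0.103 m and y of ball3 in the frame of bin between -0.045 and 0.045 m and z of ball3 in the frame of bin below 0.075 m)) and (distance between ball4 and jar_middle below 0.048 m or (x of ball4 in the frame of bin between -0.115 and 0.103 m and y of ball4 in the frame of bin between -0.045 and 0.045 m and z of ball4 in the frame of bin below 0.075 m)) and (distance between ball5 and jar_middle below 0.048 m or (x of ball5 in the frame of bin between -0.115 and 0.103 m and y of ball5 in the frame of bin between -0.045 and 0.045 m and z of ball5 in the frame of bin below 0.075 m)) and (distance between ball6 and jar_middle below 0.048 m or (x of ball6 in the frame of bin between -0.115 and 0.103 m and y of ball6 in the frame of bin between -0.045 and 0.045 m and z of ball6 in the frame of bin below 0.075 m)) and (distance between ball7 and jar_middle below 0.048 m or (x of ball7 in the frame of bin between -0.115 and 0.103 m and y of ball7 in the frame of bin between -0.045 and 0.045 m and z of ball7 in the frame of bin below 0.075 m)) and (distance between ball8 and jar_middle below 0.048 m or (x of ball8 in the frame of bin between -0.115 and 0.103 m and y of ball8 in the frame of bin between -0.045 and 0.045 m and z of ball8 in the frame of bin below 0.075 m)) and (distance between ball9 and jar_middle below 0.048 m or (x of ball9 in the frame of bin between -0.115 and 0.103 m and y of ball9 in the frame of bin between -0.045 and 0.045 m and z of ball9 in the frame of bin below 0.075 m)) and angle between scoop's own z axis and vertical below 0.12 rad and z of scoop in the frame of mat below 0.01 m and x of scoop in the frame of mat between -0.075 and 0.075 m and y of scoop in the frame of mat between -0.05 and 0.05 m and linear speed of scoop below 0.02 m/s); the robot touches nothing.
It fails at once if the fingers touch a ball (contact force between the fingers and ball0 above 0.3 N or contact force between the fingers and ball1 above 0.3 N or contact force between the fingers and ball2 above 0.3 N or contact force between the fingers and ball3 above 0.3 N or contact force between the fingers and ball4 above 0.3 N or contact force between the fingers and ball5 above 0.3 N or contact force between the fingers and ball6 above 0.3 N or contact force between the fingers and ball7 above 0.3 N or contact force between the fingers and ball8 above 0.3 N or contact force between the fingers and ball9 above 0.3 N).
It fails at once if the lid, the amber jar or the objective is moved by more than 15 mm or tipped (distance of any of jar_lid, reagent, objective from where it was at the start of the episode above 0.015 m or angle between any of jar_lid, reagent, objective's own z axis and vertical above 0.3 rad).
It also fails if it takes over 67 s, if anything falls off the work surface, if the arm or the gripper's body presses on something with over 40 N, if the wrist force passes 120 N, or if a joint passes its speed limit or range.

## Working session

There is one attempt and no reset: what is moved stays moved. The work goes in short steps, each a Python script; the robot and the scene stay as the last script left them, time stands still between calls to the robot, and variables do not carry over. Pictures are saved under pics/ and viewed, at most 10 in all, crops included, and the job is handed in when it is done.

```bash
ls; mkdir -p pics
python3 - <<'E'
from cell import bot
import cv2
for n in ["scene","top"]:
    im=bot.camera(n); cv2.imwrite(f"pics/{n}0.png",im[:,:,::-1])
    c=bot.calibration(n); print(n,c["mtx"],c["k1"],c["extrinsics"])
    for t in ["scoop","bin","jar","mat","jar_lid","reagent","objective","scoop_grip","ball0"]:
        print(t,[(d["bbox"],round(d["confidence"],2)) for d in bot.search_frame(n,t)])
print(bot.calibration("wrist"))
print(bot.read_clock(),bot.read_tool_rot(),bot.read_position())
E
```

```text
pics
scene [[596.56982473   0.         313.93280457]
 [  0.         596.56982473 239.87372264]
 [  0.           0.           1.        ]] -0.10384129231129613 [[-0.78633432  0.61749826  0.01934522  0.46629428]
 [ 0.42356721  0.56164495 -0.71073608 -0.19809997]
 [-0.44974344 -0.55068217 -0.70319271  1.71631762]
 [ 0.          0.          0.          1.        ]]
scoop [([283.4, 205.2, 52.0, 74.7], 0.75), ([267.4, 245.7, 80.9, 47.2], 0.56), ([362.9, 313.8, 6.9, 9.5], 0.55)]
bin [([325.0, 267.7, 116.1, 79.7], 0.76), ([205.3, 268.2, 51.0, 45.9], 0.48), ([284.2, 207.2, 56.1, 68.0], 0.19)]
jar [([237.1, 185.6, 56.8, 58.2], 0.87)]
mat [([267.8, 243.8, 81.0, 49.2], 0.83), ([318.9, 196.8, 55.1, 32.5], 0.69)]
jar_lid [([205.4, 270.9, 50.3, 43.6], 0.65)]
reagent [([227.3, 128.4, 20.2, 44.1], 0.81)]
objective [([402.0, 387.1, 19.6, 27.7], 0.93), ([288.4, 206.6, 52.2, 69.3], 0.4), ([352.8, 298.9, 8.1, 11.1], 0.34)]
scoop_grip [([281.4, 204.2, 57.7, 71.4], 0.87), ([249.6, 301.1, 64.1, 54.1], 0.63)]
ball0 [([358.6, 305.6, 7.1, 11.4], 0.57), ([371.9, 312.0, 7.9, 11.7], 0.55), ([343.8, 305.1, 12.5, 6
[... 1335 characters left out ...]
 7.0, 10.5], 0.38), ([207.9, 240.1, 8.5, 5.9], 0.36)]
{'mtx': array([[349.44154544,   0.        , 321.99522115],
       [  0.        , 349.44154544, 237.13983878],
       [  0.        ,   0.        ,   1.        ]]), 'k1': -0.027450556252347543, 'hand_eye': array([[ 3.16713328e-05, -9.50380240e-01, -3.11090660e-01,
         8.01177432e-02],
       [ 9.99998795e-01, -4.52767876e-04,  1.48501063e-03,
         6.23894237e-04],
       [-1.55217662e-03, -3.11090332e-01,  9.50379080e-01,
        -1.41840626e-01],
       [ 0.00000000e+00,  0.00000000e+00,  0.00000000e+00,
         1.00000000e+00]])}
1.0 [4.60169709e-06 1.17619722e-01 9.93058710e-01 1.02108429e-05] [0.12848913 0.5347992  0.23130187]
```

View pics/top0.png

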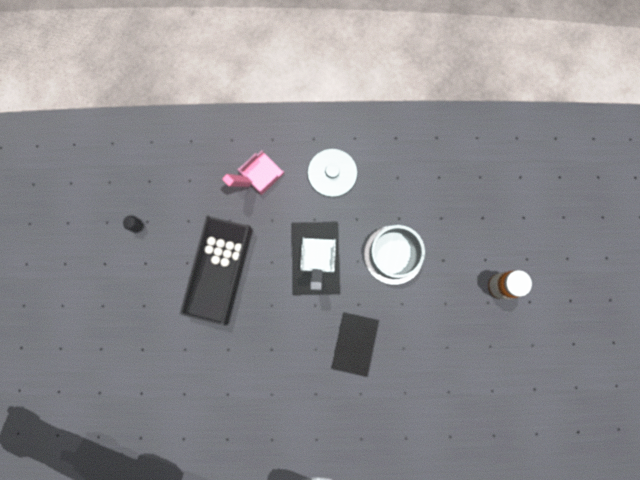

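View pics/scene0.png

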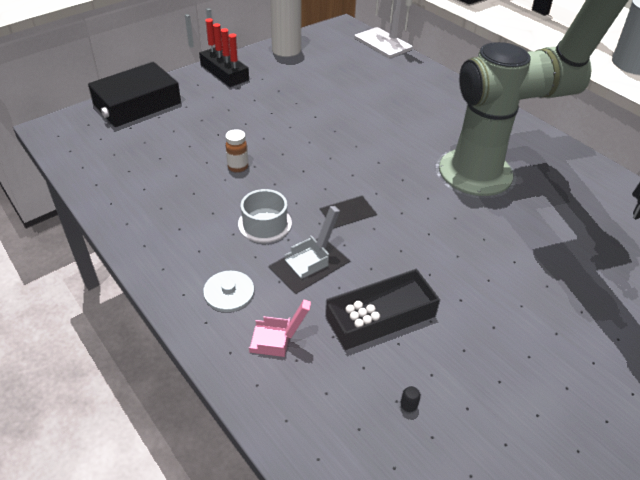

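Top view: steel scoop at about (318,262), standing on the larger mat (316,258). The pink look-alike is at (255,175) and the smaller mat at (355,345). The bin is at (217,270), with balls at its upper end, and the jar is at (395,255). The scoop I want is the steel one. Next I get rough positions and take a closer look with the wrist camera.

```bash
cat > h.py <<'E'
from cell import bot
import numpy as np, cv2
from scipy.spatial.transform import Rotation as R
def Rq(q): return R.from_quat([q[1],q[2],q[3],q[0]])
def qR(r): q=r.as_quat(); return [q[3],q[0],q[1],q[2]]
def pose_now():
    T=np.eye(4); T[:3,:3]=Rq(bot.read_tool_rot()).as_matrix(); T[:3,3]=bot.read_position(); return T
def extr(name,T=None):
    c=bot.calibration(name)
    return np.linalg.inv(T@c["hand_eye"]) if name=="wrist" else c["extrinsics"]
def dist(c): return np.array([c["k1"],0,0,0,0.])
def proj(name,P,T=None):
    c=bot.calibration(name);E=extr(name,T)
    return cv2.projectPoints(np.asarray(P,float).reshape(-1,3),cv2.Rodrigues(E[:3,:3])[0],E[:3,3],c["mtx"],dist(c))[0].reshape(-1,2)
def back(name,px,z,T=None):
    c=bot.calibration(name);E=extr(name,T)
    u=cv2.undistortPoints(np.asarray(px,float).reshape(-1,1,2),c["mtx"],dist(c)).reshape(-1,2)
    d=np.c_[u,np.ones(len(u))]@E[:3,:3]; o=-E[:3,:3].T@E[:3,3]
    return o+d*((z-o[2])/d[:,2])[:,None]
E
cat > a.py <<'E'
from h import *
b=lambda p,z:print(np.round(back("top",p,z),3).tolist())
print("mat");b([[291,222],[339,222],[341,294],[293,295]],.004)
print("jar rim");b([[396,252]],.07)
print("bin top");b([[206,216],[252,226],[227,325],[181,315]],.06)
print("lid, amber base, obj");b([[332,174],[497,285],[136,225]],0)
print("pink");b([[265,172],[228,180]],.05)
q=qR(R.from_matrix(np.array([[-1,0,0],[0,1,0],[0,0,-1.]]).T))
print(bot.read_tool_rot())
bot.move_pose([0.50,0.06,0.30],[0,0,1,0])
T=pose_now();np.save("T1.npy",T)
im=bot.camera("wrist");cv2.imwrite("pics/w1.png",im[:,:,::-1]);print(T.round(3),bot.read_clock())
for t in ["scoop_grip","jar","ball0","mat","bin"]:
    print(t,[(np.round(d["bbox"]).tolist(),round(d["confidence"],2)) for d in bot.search_frame("wrist",t)])
E
python3 a.py
```

```text
mat
[[0.694, 0.057, 0.004], [0.692, -0.056, 0.004], [0.524, -0.058, 0.004], [0.523, 0.052, 0.004]]
jar rim
[[0.611, -0.176, 0.07]]
bin top
[[0.699, 0.245, 0.06], [0.675, 0.14, 0.06], [0.457, 0.193, 0.06], [0.479, 0.295, 0.06]]
lid, amber base, obj
[[0.81, -0.042, 0.0], [0.54, -0.422, 0.0], [0.692, 0.429, 0.0]]
pink
[[0.802, 0.113, 0.05], [0.785, 0.198, 0.05]]
[4.60169709e-06 1.17619722e-01 9.93058710e-01 1.02108429e-05]
[[-1.    -0.001 -0.     0.5  ]
 [-0.001  1.     0.     0.061]
 [ 0.     0.    -1.     0.3  ]
 [ 0.     0.     0.     1.   ]] 3.225
scoop_grip [([328.0, 361.0, 94.0, 72.0], 0.64), ([435.0, 276.0, 16.0, 16.0], 0.5)]
jar [([74.0, 227.0, 121.0, 108.0], 0.82)]
ball0 [([436.0, 277.0, 15.0, 12.0], 0.75), ([441.0, 267.0, 15.0, 9.0], 0.74), ([425.0, 262.0, 16.0, 16.0], 0.72), ([445.0, 293.0, 19.0, 13.0], 0.67), ([432.0, 288.0, 17.0, 12.0], 0.65), ([416.0, 278.0, 19.0, 10.0], 0.64), ([417.0, 288.0, 14.0, 14.0], 0.57), ([410.0, 284.0, 3.0, 12.0], 0.56), ([410.0, 276.0, 7.0, 10.0], 0.55), ([449.0, 281.0, 20.0, 15.0], 0.55)]
mat [([233.0, 208.0, 85.0, 117.0], 0.68), ([158.0, 48.0, 84.0, 129.0], 0.67), ([432.0, 289.0, 14.0, 12.0], 0.37), ([72.0, 225.0, 122.0, 110.0], 0.33)]
bin [([379.0, 155.0, 152.0, 184.0], 0.8)]
```

Run:
```python
import cv2
im=cv2.imread("pics/w1.png")[140:360,60:540]
im=im[:,:]; cv2.imwrite("pics/w1c.png",cv2.resize(im[:,150:480],(792,528),interpolation=cv2.INTER_CUBIC))
```

```text
(no output)
```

View pics/w1c.png

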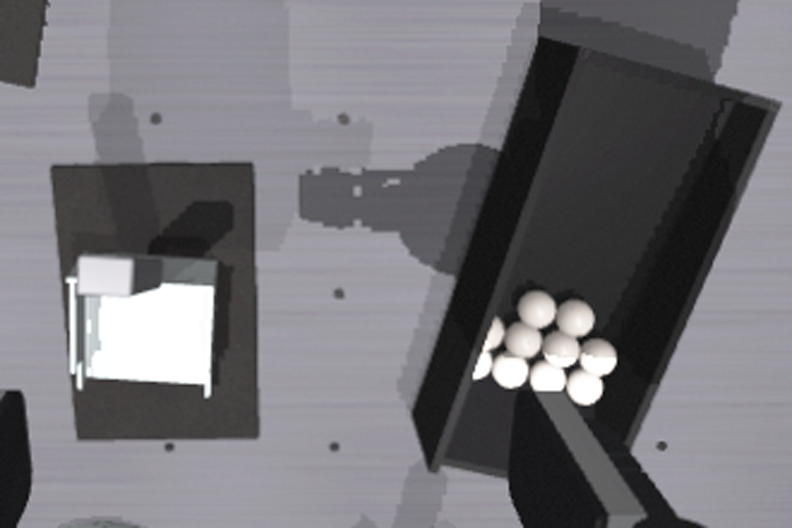

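Crop (scale 2.4, offset (210,140)): the steel scoop stands on the mat, with its mouth downward in the picture (+x) and the end of its handle at (106,275). All ten balls are at the low end of the bin, around (545,345). Now I fit the poses and overlay them.

```bash
cat > b.py <<'E'
from h import *
from scipy.optimize import least_squares
T=np.load("T1.npy"); px=lambda c:np.array(c,float)/2.4+[210,140]
def W(p,M,z0=0):
    x,y,a=p; M=np.array(M,float)/1000; c,s=np.cos(a),np.sin(a)
    return np.c_[x+c*M[:,0]-s*M[:,1], y+s*M[:,0]+c*M[:,1], M[:,2]+z0]
def fit(M,obs,p0,z0=0):
    r=least_squares(lambda p:(proj("wrist",W(p,M,z0),T)-obs).ravel(),p0)
    print(r.x.round(4),np.abs(r.fun).reshape(-1,2).round(1).tolist()); return r.x
mat=fit([[-85,-55,4],[-85,55,4],[85,55,4],[85,-55,4]],px([[52,166],[252,163],[258,438],[78,438]]),[.608,0,0])
bn=fit([[-120,50,60],[-120,-50,60],[108,-50,50]],px([[778,103],[540,37],[434,472]]),[.58,.22,-.22])
CAP=[[-85.5,-11,134.2],[-85.5,11,134.2],[-70.5,11,139.6],[-70.5,-11,139.6]]
LIP=[[38,-37,0],[38,37,0]]
sc=fit(CAP+LIP,px([[78,255],[133,256],[133,297],[80,293],[80,388],[209,397]]),[.6,0,0],.004)
np.save("poses0.npy",[mat,bn,sc])
im=cv2.imread("pics/w1.png");im=cv2.resize(im[140:360,210:540],(792,528),interpolation=cv2.INTER_CUBIC)
def dr(p,M,z0,col,cl=True):
    q=((proj("wrist",W(p,M,z0),T)-[210,140])*2.4).round().astype(np.int32); cv2.polylines(im,[q],cl,col,1)
dr(mat,[[-85,-55,4],[-85,55,4],[85,55,4],[85,-55,4]],0,(0,255,255))
dr(bn,[[-120,50,60],[-120,-50,60],[108,-50,50],[108,50,50]],0,(0,255,255))
dr(bn,[[60,45,10],[60,-45,10]],0,(0,255,0))
dr(sc,CAP,.004,(0,0,255));dr(sc,[[38,-37,0],[38,37,0],[-38,37,0],[-38,-37,0]],.004,(0,0,255))
for s in(-37,37): dr(sc,[[38,s,0],[38,s,17],[18,s,17],[18,s,33],[-38,s,33]],.004,(255,0,0),False)
cv2.imwrite("pics/ov.png",im)
E
python3 b.py
```

```text
[0.6088 0.0007 0.0132] [[1.1, 0.7], [1.1, 0.6], [0.7, 0.5], [0.7, 1.3]]
[ 0.5853  0.2187 -0.1793] [[5.7, 5.0], [6.6, 5.5], [1.3, 1.5]]
[ 0.615  -0.0066 -0.0732] [[0.2, 0.8], [1.1, 2.0], [0.2, 2.1], [1.9, 2.2], [1.0, 5.5], [0.1, 5.7]]
```

View pics/ov.png

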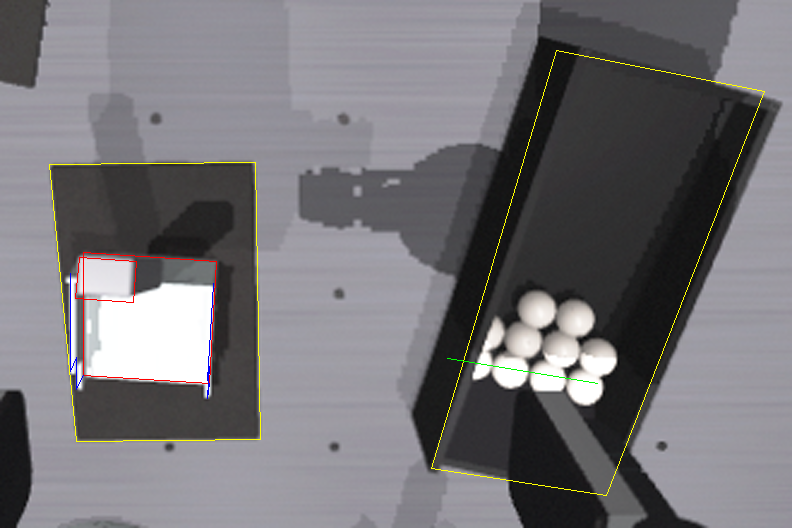

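```bash
cat > c.py <<'E'
from b import *
CAPo=px([[78,255],[133,256],[133,295],[80,293]])
sc=fit(CAP+[[38,-36,17],[38,36,17]],np.r_[CAPo,px([[80,388],[209,395]])],[.6,0,0],.004)
bn=fit([[-120,50,60],[-120,-50,60],[108,-50,60],[-120,-50,0],[108,-50,0]],px([[778,103],[580,47],[434,472],[540,37],[413,415]]),[.58,.22,-.22])
a=np.linspace(0,2*np.pi,60)
for n in("top","scene","wrist"):
    P=np.r_[np.c_[.611+.058*np.cos(a),-.176+.058*np.sin(a),0*a+.07],np.c_[.611+.068*np.cos(a),-.176+.068*np.sin(a),0*a]]
    q=proj(n,P,T);print(n,q.min(0).round(),(np.ptp(q,0)).round())
np.save("poses.npy",[mat,bn,sc])
bot.move_pose([0.45,0.19,0.28],[0,0,1,0])
T2=pose_now();np.save("T2.npy",T2);cv2.imwrite("pics/w2.png",bot.camera("wrist")[:,:,::-1])
im=cv2.imread("pics/w2.png")
def dr2(p,M,z0,col,cl=True):
    q=proj("wrist",W(p,M,z0),T2).round().astype(np.int32); cv2.polylines(im,[q],cl,col,1)
dr2(bn,[[-120,50,60],[-120,-50,60],[108,-50,60],[108,50,60]],0,(0,255,255))
dr2(bn,[[-115,45,32],[-115,-45,32],[60,-45,10],[60,45,10]],0,(0,255,0))
dr2(sc,CAP,.004,(0,0,255));dr2(sc,[[38,-37,0],[38,37,0],[-38,37,0],[-38,-37,0]],.004,(0,0,255))
np.savetxt("crop.txt",[0])
im=im[100:420,140:540];cv2.imwrite("pics/ov2.png",cv2.resize(im,(740,592),interpolation=cv2.INTER_CUBIC))
E
sed -i 's/^cv2.imwrite("pics\/ov.png"/#&/' b.py; python3 c.py | tail -6
```

```text
[ 0.615  -0.0066 -0.0732] [[0.2, 0.8], [1.1, 2.0], [0.2, 2.1], [1.9, 2.2], [1.0, 5.5], [0.1, 5.7]]
[ 0.6133 -0.0053 -0.0585] [[0.2, 1.0], [1.1, 0.0], [0.1, 1.0], [1.7, 0.5], [0.5, 0.3], [0.0, 0.3]]
[ 0.5858  0.2222 -0.2339] [[1.9, 0.9], [0.3, 0.5], [1.0, 0.7], [0.7, 0.2], [0.0, 0.2]]
top [362. 226.] [60. 59.]
scene [240. 190.] [53. 54.]
wrist [ 74. 222.] [125. 113.]
```

View pics/ov2.png

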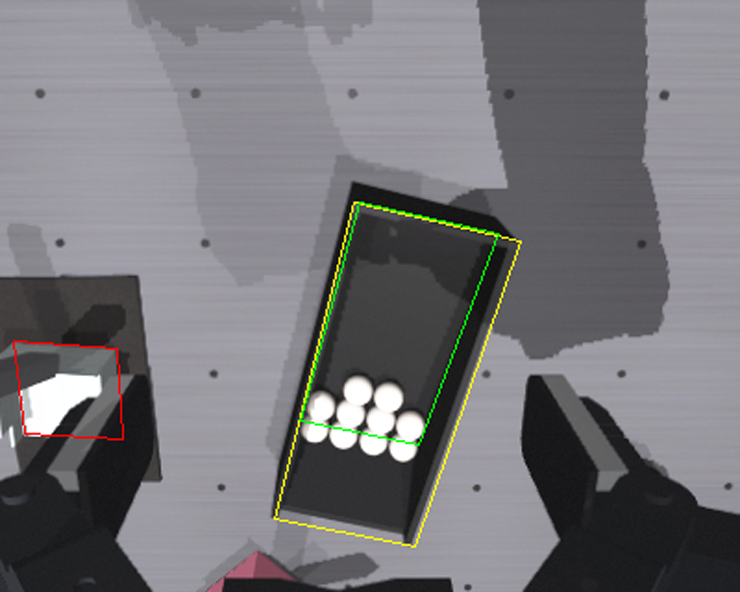

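The overlay on the second view matches the bin's rim and the scoop, and the jar agrees in all three cameras. Next I check the motion with IK for different grasp tilts.

```bash
cat > m.py <<'E'
from h import *
mat,bn,sc=np.load("poses.npy"); JAR=np.array([.611,-.176])
TH=np.arctan2(22,175); GRIP=np.array([-.065,0,.1012]); LIP=np.array([.038,0,0])
B=np.radians(float(open("b.txt").read()))
def Rs(yaw,up): return R.from_euler("ZY",[yaw,-up])
def tool(p,yaw,up,b=None,ref=LIP):
    "tool pose that puts scoop point ref at p"
    b=B if b is None else b
    r=Rs(yaw,up); z=np.array([np.sin(b),0,-np.cos(b)]); y=np.array([0,1.,0])
    M=np.c_[np.cross(y,z),y,z]
    return np.asarray(p)+r.apply(GRIP+bot.grip_depth*z-ref), qR(r*R.from_matrix(M))
def binp(x,z,y=0):
    c,s=np.cos(bn[2]),np.sin(bn[2]); return np.array([bn[0]+c*x-s*y,bn[1]+s*x+c*y,z])
def floor(x): return .010+(.060-x)*np.tan(TH)
def lin(p,yaw,up,speed=.1,f=None,ref=LIP):
    P,q=tool(p,yaw,up,ref=ref); return bot.move_linear(P,speed=speed,rotation=q,until_force=f)
E
echo 20 > b.txt
python3 - <<'E'
from m import *
T2=np.load("T2.npy")
px=np.array([[357,390],[389,398],[320,406],[409,426],[343,436],[402,448]])/1.85+[140,100]
P=back("wrist",px,.025,T2)[:,:2]-bn[:2];c,s=np.cos(bn[2]),np.sin(bn[2])
print("balls bin xy",(P@np.array([[c,-s],[s,c]])*1000).round().tolist())
d=np.radians
for bd in (10,20,35,50,65):
    b=d(bd);o=[]
    o.append(("grasp",tool([sc[0],sc[1],.004],sc[2],0,b,np.zeros(3))))
    for x,z,u in((-.02,.15,-7),(-.02,.03,-7),(.06,.012,-7),(.09,.045,25),(.05,.2,25)): o.append((("bin",x,u),tool(binp(x,z),bn[2],d(u),b)))
    for yaw in(-60,-30,0,30,60):
        for u in(25,-45,-60,-75):
            dv=np.array([np.cos(d(yaw)),np.sin(d(yaw))]);o.append((("jar",yaw,u),tool(np.r_[JAR-dv*.015,.08],d(yaw),d(u),b)))
    print(bd,"fails:",[n for n,(p,q) in o if bot.solve_ik(p,q) is None])
E
```

```text
balls bin xy [[17.0, -13.0], [18.0, 11.0], [36.0, -35.0], [37.0, 30.0], [56.0, -13.0], [56.0, 30.0]]
10 fails: [('jar', -60, -60), ('jar', -60, -75), ('jar', -30, -60), ('jar', -30, -75), ('jar', 0, -60), ('jar', 0, -75), ('jar', 30, -60), ('jar', 30, -75)]
20 fails: [('jar', -60, -75), ('jar', -30, -60), ('jar', -30, -75), ('jar', 0, -60), ('jar', 0, -75), ('jar', 30, -75)]
35 fails: [('jar', -60, -75), ('jar', -30, 25), ('jar', -30, -75), ('jar', 0, 25), ('jar', 0, -75)]
50 fails: [('jar', -30, 25), ('jar', 0, 25)]
65 fails: ['grasp', ('bin', 0.09, 25), ('bin', 0.05, 25), ('jar', -60, 25), ('jar', -30, 25), ('jar', 0, 25), ('jar', 30, 25), ('jar', 60, 25)]
```

```bash
echo 35 > b.txt
python3 - <<'E'
from m import *
O=np.zeros(3)
P,q=tool([sc[0],sc[1],.004],sc[2],0,ref=O); zt=Rq(q).apply([0,0,1])
print(P.round(3),bot.set_gripper(1.0))
bot.move_pose(P-.11*zt,q); print(bot.read_clock())
print(bot.move_linear(P,speed=.12,until_force=8),(bot.read_position()-P).round(4))
bot.set_gripper(0.0,grasp_force=100)
print("w",bot.read_gripper_width(),bot.read_finger_force(),bot.read_ft_force())
bot.move_linear(P+[0,0,.10],speed=.15)
print(bot.read_ft_force(),bot.read_clock(),bot.read_gripper_width())
T=pose_now();np.save("T3.npy",T)
a=bot.camera("scene")[130:330,220:420];w=bot.camera("wrist")
im=np.hstack([cv2.resize(a,(400,400),interpolation=cv2.INTER_CUBIC),cv2.resize(w,(400,300))[:300] if 0 else cv2.copyMakeBorder(cv2.resize(w,(400,300)),0,100,0,0,0)])
cv2.imwrite("pics/g.png",im[:,:,::-1])
E
```

```text
[ 0.559 -0.002  0.09 ] False
5.4167
False [0.     0.0002 0.0003]
w 0.2510352206512213 97.49634861946106 [-2.34180755  0.06623958  3.74977486]
[-0.77931149 -0.2577218  -1.58174279] 7.9083 0.24061404248647122
```

View pics/g.png

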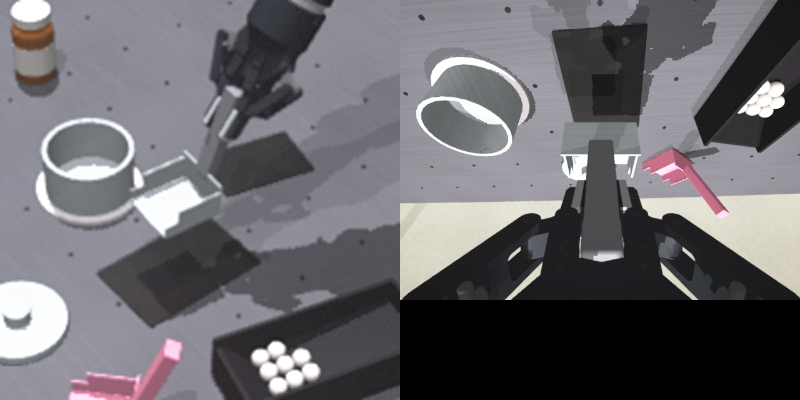

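The scene view shows the steel scoop lifted level, held by its handle. The wrist view shows the handle centred between the fingers. Next I move to the bin, set the scoop on its floor and look before sweeping.

Run:
```python
from m import *
x0=-.015
lin(binp(x0,.16),bn[2],-TH,.2)
lin(binp(x0,floor(x0)+.05),bn[2],-TH,.15)
T=pose_now();w=bot.camera("wrist");t=bot.camera("top")[200:340,160:300]
f=lin(binp(x0,floor(x0)-.006),bn[2],-TH,.03,6)
P,q=tool(binp(x0,floor(x0)),bn[2],-TH)
print(f,(bot.read_position()-P).round(4),bot.read_ft_force().round(2),bot.read_clock())
t=bot.camera("top")[200:340,160:300];w=bot.camera("wrist")
im=np.hstack([cv2.resize(t,(400,400),interpolation=cv2.INTER_CUBIC),cv2.resize(w[0:400,120:520],(400,400))])
cv2.imwrite("pics/d.png",im[:,:,::-1])
```

```text
True [ 0.0002 -0.0001  0.    ] [-0.24 -0.38  2.47] 11.8083
```

View pics/d.png

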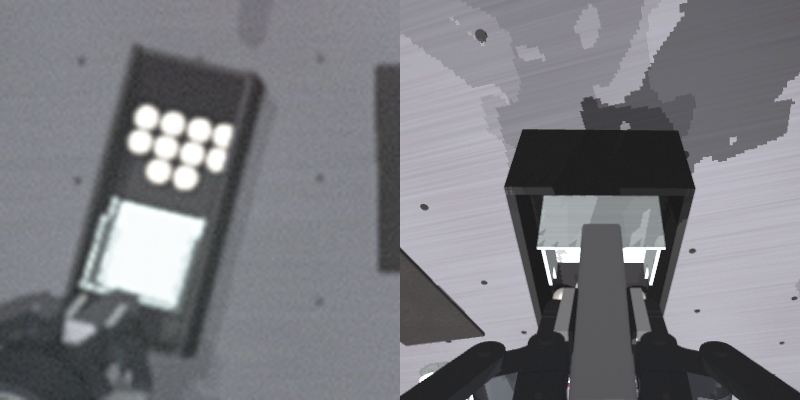

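The pan touched the floor exactly where expected and is centred between the walls. In the top crop the balls lie just ahead of the mouth, at (145-235,110-185). Now I sweep and lift.

Run:
```python
from m import *
d=np.radians; y=bn[2]
lin(binp(-.015,floor(-.015)+.0007),y,-TH,.02)
print(lin(binp(.03,floor(.03)+.0007),y,-TH,.08,20))
print(lin(binp(.058,floor(.058)+.001),y,-TH,.05,20), bot.read_ft_force().round(1))
P,_=tool(binp(.058,floor(.058)+.001),y,-TH);print((bot.read_position()-P).round(4))
for x,z,u in((.069,.0215,2),(.079,.0315,9),(.088,.041,16),(.084,.065,22),(.075,.17,24)):
    lin(binp(x,z),y,d(u),.08); print(x,bot.read_ft_force().round(1))
print(bot.read_clock())
t=bot.camera("top")[160:340,140:320];w=bot.camera("scene")[170:370,270:470]
im=np.hstack([cv2.resize(t,(400,400),interpolation=cv2.INTER_CUBIC),cv2.resize(w,(400,400),interpolation=cv2.INTER_CUBIC)])
cv2.imwrite("pics/s.png",im[:,:,::-1])
```

```text
False
False [ 0.3 -0.4 -2.3]
[-0.0002 -0.0002 -0.0004]
0.069 [-1.7 -0.1 -1.4]
0.079 [ 0.1 -0.3 -2.7]
0.088 [-0.6 -0.3 -3.5]
0.084 [ 0.   1.3 -3.2]
0.075 [ 0.5 -0.4 -3.9]
16.4333
```

View pics/s.png

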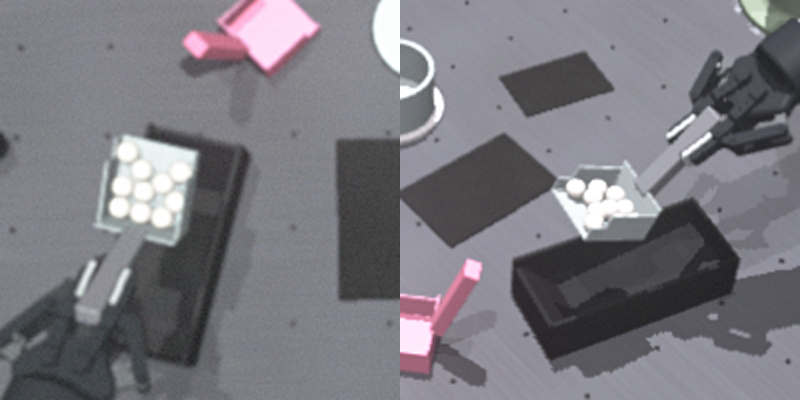

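Top crop: nine or ten balls are in the pan, which is tilted mouth-up at about (150,190), and the bin looks empty. I carry it to the jar and tip slowly.

Run:
```python
from m import *
d=np.radians; Y=d(30); dv=np.array([np.cos(Y),np.sin(Y)]); L=lambda z,o=.02:np.r_[JAR-dv*o,z]
lin(L(.15,.035),Y,d(24),.12); print(bot.read_clock())
lin(L(.11),Y,d(8),.06)
for u,z in((-2,.09),(-12,.082),(-22,.078),(-35,.076),(-50,.076),(-62,.078)):
    lin(L(z),Y,d(u),.06); print(u,bot.read_ft_force().round(1))
bot.wait(.6);print(bot.read_clock())
lin(L(.17,.02),Y,d(-40),.12)
t=bot.camera("top")[180:340,340:500];w=bot.camera("scene")[150:350,200:450]
im=np.hstack([cv2.resize(t,(400,400),interpolation=cv2.INTER_CUBIC),cv2.copyMakeBorder(cv2.resize(w,(400,320),interpolation=cv2.INTER_CUBIC),0,80,0,0,0)])
cv2.imwrite("pics/j.png",im[:,:,::-1])
```

```text
Traceback (most recent call last):
  File "m.py", line 16, in lin
    P,q=tool(p,yaw,up,ref=ref); return bot.move_linear(P,speed=speed,rotation=q,until_force=f)
                                       ~~~~~~~~~~~~~~~^^^^^^^^^^^^^^^^^^^^^^^^^^^^^^^^^^^^^^^^
cell.PlanningError: the arm cannot follow that straight line within its joint ranges
```

Run:
```python
from m import *
d=np.radians
print("now",bot.read_joint_positions().round(2),bot.read_position().round(3))
for yaw in(-30,-13,0,15,30,45,60):
    Y=d(yaw);dv=np.array([np.cos(Y),np.sin(Y)])
    for u,z,o in((24,.15,.035),(15,.15,.035),(8,.11,.02),(-35,.076,.02),(-62,.078,.02)):
        j=bot.solve_ik(*tool(np.r_[JAR-dv*o,z],Y,d(u))); print(yaw,u,None if j is None else np.round(j,2).tolist())
```

```text
now [ 0.61  0.25 -1.   -0.51 -0.7   0.53] [0.543 0.232 0.21 ]
-30 24 None
-30 15 [-0.22, -0.09, -1.23, -0.42, -0.23, 0.2]
-30 8 [-0.26, -0.01, -1.11, -0.27, -0.18, 0.19]
-30 -35 [-0.39, 0.42, -0.13, 1.02, 0.0, 0.14]
-30 -62 [-0.42, 0.99, 0.78, 1.84, 0.05, 0.09]
-13 24 None
-13 15 [-0.65, -0.15, -1.27, -0.37, 0.32, -0.28]
-13 8 [-0.58, -0.04, -1.15, -0.25, 0.24, -0.26]
-13 -35 [-0.41, 0.42, -0.14, 1.01, 0.0, -0.18]
-13 -62 [-0.36, 1.0, 0.81, 1.85, -0.06, -0.12]
0 24 None
0 15 [-0.9, -0.08, -1.15, -0.14, 0.65, -0.69]
0 8 [-0.78, 0.01, -1.06, -0.08, 0.5, -0.63]
0 -35 [-0.43, 0.42, -0.13, 1.02, 0.0, -0.43]
0 -62 [-0.32, 0.98, 0.77, 1.81, -0.14, -0.29]
15 24 [-1.14, 0.2, -0.99, 0.1, 1.01, -1.25]
15 15 [-1.04, 0.1, -0.9, 0.27, 0.83, -1.17]
15 8 [-0.92, 0.14, -0.86, 0.23, 0.68, -1.06]
15 -35 [-0.44, 0.43, -0.12, 1.02, 0.0, -0.71]
15 -62 [-0.28, 0.92, 0.66, 1.72, -0.23, -0.49]
30 24 [-1.15, 0.42, -0.62, 0.7, 1.02, -1.77]
30 15 [-1.07, 0.31, -0.59, 0.7, 0.87, -1.61]
30 8 [-0.97, 0.31, -0.6, 0.59, 0.75, -1.46]
30 -35 [-0.46, 0.45, -0.09, 1.03, 0.0, -0.98]
30 -62 [-0.23, 0.85, 0.52, 1.6, -0.32, -0.7]
45 24 [-1.11, 0.64, -0.23, 1.17, 0.95, -2.14]
45 15 [-1.04, 0.53, -0.25, 1.09, 0.83, -1.96]
45 8 [-0.96, 0.49, -0.3, 0.94, 0.74, -1.81]
45 -35 [-0.47, 0.47, -0.06, 1.04, 0.0, -1.25]
45 -62 [-0.2, 0.76, 0.36, 1.45, -0.39, -0.93]
60 24 [-1.03, 0.86, 0.17, 1.56, 0.84, -2.4]
60 15 [-0.99, 0.73, 0.11, 1.44, 0.76, -2.23]
60 8 [-0.92, 0.67, 0.01, 1.25, 0.68, -2.09]
60 -35 [-0.47, 0.49, -0.03, 1.05, 0.0, -1.52]
60 -62 [-0.17, 0.67, 0.19, 1.27, -0.44, -1.18]
```

Run:
```python
from m import *
d=np.radians
for yf in(-30,-22):
  Y=d(yf);dv=np.array([np.cos(Y),np.sin(Y)])
  for zz in (.15,.2):
    a=binp(.075,.17); e=np.r_[JAR-dv*.02,zz]
    for uf in(17,14,11):
      r=[]
      for s in np.linspace(0,1,9):
        p=a+(e-a)*s; p[0]+=0
        j=bot.solve_ik(*tool(p,bn[2]+(Y-bn[2])*s,d(24+(uf-24)*min(1,2*s)))); r.append(None if j is None else np.round(j[[0,2,4]],2).tolist())
      print(yf,zz,uf,r)
```

```text
-30 0.15 17 [[0.61, -1.0, -0.7], [0.54, -1.04, -0.65], [0.45, -1.07, -0.6], [0.35, -1.1, -0.54], [0.24, -1.12, -0.48], [0.14, -1.16, -0.43], [0.02, -1.2, -0.37], [-0.1, -1.23, -0.3], [-0.22, -1.25, -0.24]]
-30 0.15 14 [[0.61, -1.0, -0.7], [0.53, -1.03, -0.64], [0.44, -1.05, -0.58], [0.33, -1.06, -0.51], [0.22, -1.06, -0.44], [0.12, -1.1, -0.39], [0.0, -1.14, -0.34], [-0.11, -1.16, -0.28], [-0.24, -1.18, -0.22]]
-30 0.15 11 [[0.61, -1.0, -0.7], [0.52, -1.02, -0.63], [0.43, -1.02, -0.56], [0.32, -1.02, -0.48], [0.2, -1.0, -0.4], [0.09, -1.04, -0.36], [-0.02, -1.07, -0.31], [-0.13, -1.1, -0.25], [-0.25, -1.12, -0.2]]
-30 0.2 17 [[0.61, -1.0, -0.7], [0.54, -1.03, -0.65], [0.45, -1.06, -0.6], [0.35, -1.07, -0.54], [0.24, -1.08, -0.48], [0.14, -1.11, -0.43], [0.02, -1.14, -0.37], [-0.1, -1.15, -0.3], [-0.22, -1.16, -0.24]]
-30 0.2 14 [[0.61, -1.0, -0.7], [0.53, -1.02, -0.64], [0.44, -1.03, -0.58], [0.33, -1.03, -0.51], [0.22, -1.02, -0.44], [0.12, -1.05, -0.39], [0.0, -1.07, -0.34], [-0.11, -1.09, -0.28], [-0.24, -1.09, -0.22]]
-30 0.2 11 [[0.61, -1.0, -0.7], [0.52, -1.01, -0.63], [0.43, -
[... 697 characters left out ...]
 -0.24], [-0.13, -1.12, -0.16], [-0.27, -1.14, -0.07], [-0.41, -1.15, 0.02]]
-22 0.2 17 [[0.61, -1.0, -0.7], [0.52, -1.05, -0.63], [0.42, -1.09, -0.55], [0.3, -1.12, -0.47], [0.17, -1.13, -0.37], [0.04, -1.16, -0.29], [-0.11, -1.19, -0.19], [-0.26, -1.2, -0.08], [-0.41, -1.2, 0.02]]
-22 0.2 14 [[0.61, -1.0, -0.7], [0.52, -1.04, -0.62], [0.41, -1.06, -0.53], [0.29, -1.07, -0.44], [0.15, -1.06, -0.34], [0.02, -1.1, -0.26], [-0.12, -1.12, -0.17], [-0.26, -1.13, -0.08], [-0.41, -1.13, 0.02]]
-22 0.2 11 [[0.61, -1.0, -0.7], [0.51, -1.02, -0.61], [0.4, -1.03, -0.52], [0.27, -1.02, -0.42], [0.13, -1.0, -0.31], [0.01, -1.03, -0.24], [-0.13, -1.05, -0.16], [-0.27, -1.06, -0.07], [-0.41, -1.06, 0.02]]
```

Yaw -30, z 0.18 and 17 degrees mouth-up works along the whole path, so I go with that.

Run:
```python
from m import *
d=np.radians; Y=d(-30); dv=np.array([np.cos(Y),np.sin(Y)]); L=lambda z,o=.02:np.r_[JAR-dv*o,z]
lin(L(.18),Y,d(17),.12); print(bot.read_clock())
lin(L(.115),Y,d(9),.06)
for u,z in((-2,.09),(-12,.082),(-22,.078),(-35,.076),(-50,.076),(-62,.078)):
    lin(L(z),Y,d(u),.06); print(u,bot.read_ft_force().round(1))
bot.wait(.6);print(bot.read_clock())
lin(L(.17,.02),Y,d(-40),.12)
t=bot.camera("top")[180:340,340:500];w=bot.camera("scene")[150:350,200:450]
im=np.hstack([cv2.resize(t,(400,400),interpolation=cv2.INTER_CUBIC),cv2.copyMakeBorder(cv2.resize(w,(400,320),interpolation=cv2.INTER_CUBIC),0,80,0,0,cv2.BORDER_CONSTANT)])
cv2.imwrite("pics/j.png",im[:,:,::-1])
```

```text
19.5667
-2 [-0.3  1.  -4.7]
-12 [-0.2 -0.3 -2.1]
-22 [ 0.3  0.5 -1.7]
-35 [-0.3 -0.1 -2. ]
-50 [ 0.4 -0.7 -2.1]
-62 [-0.1 -0.5 -1.7]
24.4667
```

View pics/j.png

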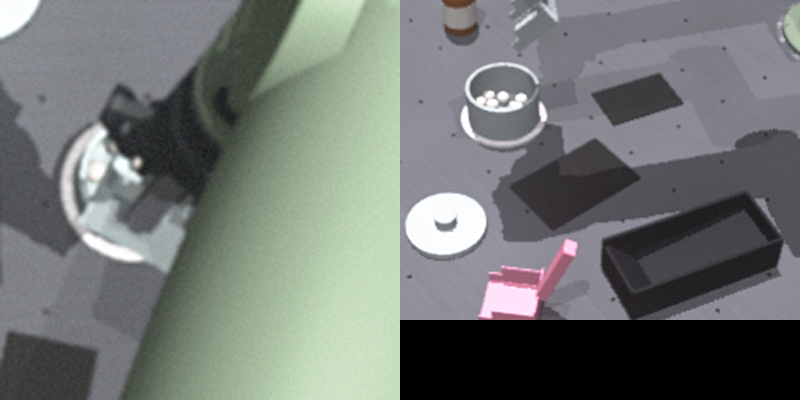

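The scene crop shows the balls inside the jar at (500,100), an empty bin and nothing on the table. Now I return the scoop to the mat.

Run:
```python
from m import *
d=np.radians; O=np.zeros(3); Y=d(-30); dv=np.array([np.cos(Y),np.sin(Y)])
lin(np.r_[JAR-dv*.02,.19],Y,d(-5),.15)
y=0.; m=[.610,0.]
lin([*m,.15],y,0,.15,ref=O); lin([*m,.03],y,0,.12,ref=O)
print(lin([*m,-.002],y,0,.02,5,ref=O))
P,q=tool([*m,.004],y,0,ref=O); print((bot.read_position()-P).round(4),bot.read_ft_force().round(1),bot.read_clock())
bot.set_gripper(1.0); bot.wait(.3)
zt=Rq(q).apply([0,0,1])
bot.move_linear(bot.read_position()-.12*zt,speed=.1)
p=bot.read_position();bot.move_linear([.38,.05,p[2]+.1],speed=.2)
bot.wait(.5);print(bot.read_clock())
T=pose_now();np.save("T4.npy",T)
t=bot.camera("top");print([(np.round(x["bbox"]).tolist(),round(x["confidence"],2)) for x in bot.search_frame("top","ball0")])
w=bot.camera("scene")[150:350,200:450]
im=np.hstack([cv2.resize(t[140:340,170:450],(400,286),interpolation=cv2.INTER_CUBIC),cv2.resize(w,(400,320),interpolation=cv2.INTER_CUBIC)[:286]])
cv2.imwrite("pics/e.png",im[:,:,::-1])
```

```text
True
[-0.0001 -0.0001  0.0002] [-1.6 -0.   3.7] 29.9417
33.65
[([406.0, 244.0, 9.0, 8.0], 0.62), ([382.0, 232.0, 8.0, 8.0], 0.61), ([385.0, 249.0, 6.0, 5.0], 0.56), ([387.0, 259.0, 6.0, 9.0], 0.54), ([397.0, 246.0, 11.0, 7.0], 0.51), ([394.0, 271.0, 8.0, 2.0], 0.48), ([375.0, 247.0, 8.0, 5.0], 0.43), ([401.0, 258.0, 8.0, 9.0], 0.37), ([125.0, 213.0, 17.0, 16.0], 0.16)]
```

View pics/e.png

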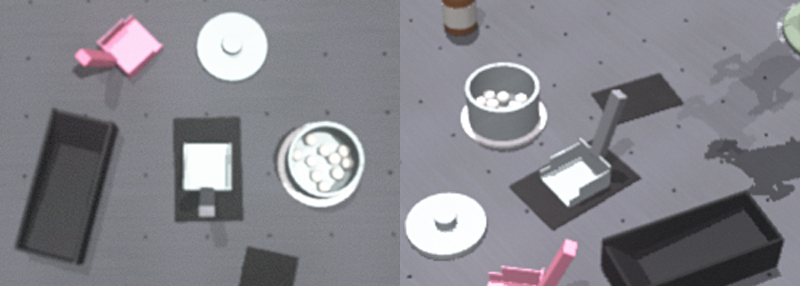

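The scoop stands upright on the mat at (207,168), released. The balls are in the jar around (323,160), the bin is empty and the bystanders haven't moved. I'm handing in.

```bash
python3 -c "
from cell import bot
print(bot.close_job())"
```

```text
the job is handed in; nothing more can be done
None
```

Job handed in at about 34 s: every ball seen in the last pictures is in the jar (9–10 scooped, exact count not confirmed), the bin and table look empty, the scoop stands released on its mat, and the lid, amber jar and objective weren't touched; no verdict came back.

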